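# Tug check of clip-in sleeve formers

### The arm

A 6-joint arm with a two-finger parallel gripper is mounted at the origin on the work surface. World frame = base frame: x ahead of the robot, y to its left, z up, the work surface at z = 0. Lengths are in m, angles in rad, forces in N, time in s.
With the tool pointing down it reaches from about 0.35 to 0.975 m from the base axis. Payload 4.9 kg.
Tool frame: the origin (TCP) lies on the centre line of the jaws, within the pads' length; the fingertips stand 8 mm ahead of it and the grasp point (between the pads) lies 11 mm behind it; z points along the fingers, y is the direction in which the jaws open and shut (so a half turn about z gives the same grasp; the last joint's range is limited). The gripper opens to 85 mm and grips with 20 to 120 N. Pads are 22 mm wide; open, the fingers measure 114 mm over their backs; the gripper's body (76 mm by 85 mm) begins 54 mm behind the grasp point. The pads swing forward as they close: fully open they stand 13 mm farther back than shut.
Start: joints at [1.201, 0.053, 1.613, -0, 1.476, -0.119], TCP at [0.155, 0.605, 0.239] pointing down, gripper open.
Joint ranges: [-3.01, 3.01], [-1.01, 2.22], [0.06, 2.58], [-1.02, 4.17], [0.09, 2.62], [-3.14, 3.14]. Speed limits (rad/s): [2.57, 2.57, 3.14, 3.14, 3.14, 3.14].

### API

Orientations are given as a rotation vector (axis times angle).
In Python, from station import get_obs, get_image, calibration, finish_job gives the robot as it stands. The module is installed in compiled form; this text tells all that it offers.
- The arm moves only by the shell command python3 -m jog 'ROWS' [FORCE]. ROWS is JSON, a list of rows, each a list of 7 numbers: the shift along the tool's x, y, z in cm, then the turn, a rotation vector about the tool's x, y, z in rad, then the closure in counts, from 0 (fully open) to 255 (shut). In form: [[dx, dy, dz, ax, ay, az, jaw], ...]. A call has 1 to 8 rows; each row is the pose to reach, as a shift and turn from the pose measured when the call began, along the tool's axes at that moment; what a row does not reach only later rows make up. A row lasts 1/12 s, in which the tool goes at most 41.7 mm and 7.16 degrees, less where a joint would pass 70% of its speed; a pose out of reach is approached as far as the arm can. A call with a gripper value outside its range is refused whole. The fingers move at their own pace and stop on an object; FORCE is the grip in N (left out, the last holds). Time passes only in rows, so rows that repeat a pose let the fingers close. It gives the time, the measured TCP pose, the force and the opening at its end, in the units of the state.
- get_obs(): the state, without advancing time (a new reading comes with each control period).
- get_image(name): name is "side" or "top" or "wrist"; returns the picture (400x640x3 uint8, red, green, blue); there is no depth.
- calibration(name): a dict with "vfov" (degrees; the focal length in pixels is half the picture's height over the tangent of half this angle, whatever the lens; pixels are square), "cx", "cy" (the principal point, pixels), "R" (3x3) and "t" (3): a world point X has camera coordinates R X + t. Camera axes: x right, y down, z forward; pixel columns grow to the right and rows downward; lengths in m; the calibration is good to about 2 mm. A picture is of the moment at which its call begins: read the wrist's pose just before it. calibration takes no time and is no camera call; for the wrist camera it gives the pose at the moment of the call.
- finish_job(): hands the job in, once; it reports no verdict.
The state is a dict: "t": time; "q": joint angles; "dq": joint speeds; "effort": joint torques, N m; "tool_pos": TCP position; "tool_rot": TCP orientation; "contact_force": force on the tool from outside, world axes, zero at the start; "wrist_torque": the same for the moment, N m; "opening": finger opening in m.
Only numpy, scipy, OpenCV 4.12 (cv2) and the standard library are available. Lean on these libraries where they do the work, as an engineer would, in place of code of your own. Each camera call takes 0.05 s, during which the arm holds its last target. There are 200 camera calls.

### The job

Check that the three orange formers are clipped into the grey rack: starting at the rack's red end and going in order, tug each straight up with about 15 N and hold it there for a good second; much harder and you would drag the clip out. Two will hold: let them go back fully down in their sockets. One is not clipped and comes out: stand it upright in the white tray with the blue end, and leave everything else on the table where it is.

Things in the scene. Friction and masses are not known exactly. Their poses are not given: they have to be found in the camera images.
- rack: grey block 100 (x) x 310 (y) x 45 mm tall, fixed, a red block 30 mm long on its +y end. Origin: centre of the grey block's underside, at table height; z up. Three round sockets, 52 mm wide, 36 mm deep (floor 9 mm above the table), at rack x = 0, y = +100, 0, -100 mm. Turned up to 0.35 rad. Two sockets, other ones each time and not to be seen, have a sprung clip deep inside.
- former_1_mid (a point): orange former in the socket next to the red end (rack y = +0.100); all three are alike: 120 mm tall, 0.2 kg, round about z; barrel 48 mm wide up to 45 mm above its foot, then a taper to a straight neck 30 mm wide, 75 to 120 mm above its foot: grip it there, firmly (60 N or more). This point: on its axis, 60 mm above its foot. In the socket it is 69 mm and the top 129 mm above the table.
- former_2_mid (a point): orange former in the middle socket (rack y = 0), like former_1. Any one that is clipped has 1 mm of play, holds up to 6 N beyond its weight, then gives about 1 mm for each further 2 N; above 22 N its clip is dragged up and the former stays standing proud. Let down, a clipped one goes home again. Closing the jaws can press it down: reckon the pull from the reading before gripping.
- former_3_mid (a point): orange former in the socket farthest from the red end (rack y = -0.100), like former_1. The unclipped one, whichever it is, lifts with nothing but its weight (2 N) and must rise 40 mm to clear its socket.
- tray: white open tray 170 (x) x 220 (y) x 30 mm tall, blue at its -y end, fixed to the table; walls and floor 5 mm thick. Origin: centre of its underside, at table height. Empty.
- cup_1_mid (a point): orange plastic cup, 72 mm wide at the rim, 65 mm tall, standing beyond the rack; this point is at its centre, half-way up. A bystander, not to be moved.
- cup_2_mid (a point): orange plastic cup, 72 mm wide at the rim, 65 mm tall, standing beyond the tray; this point is at its centre, half-way up. A bystander, not to be moved.
- tape_mid (a point): roll of brown tape lying flat, 90 mm across, 48 mm tall; this point is at its centre, half-way up. A bystander, not to be moved.
- spray_mid (a point): bottle with a blue cap, 60 mm across, 150 mm tall; this point is at its centre, half-way up. A bystander, not to be moved.
- gift_box_mid (a point): closed white gift box 100 x 140 x 45 mm; this point is at its centre, half-way up. A bystander, not to be moved.
There are look-alikes about, which are no part of the job. Leave any black, pink or purple look-alike of the part that bears former_1_mid alone.

How it is judged:
By the outcome, as a careful person would: the job done as asked, in the order asked, and still so for the second after the job is handed in, with the robot touching nothing.
It also fails if it takes over 72 s, if anything falls off the work surface, if the arm or the gripper's body presses on something with over 40 N, if the wrist force passes 120 N, or if a joint passes its speed limit or range.

## Working session

There is one attempt and no reset: what is moved stays moved. The work goes in short steps, Python scripts to look and compute and a shell command to move; the robot and the scene stay as the last step left them, time stands still between calls to the robot, and variables do not carry over. Pictures are saved under pics/ and viewed, about 8 in all and at most 12, crops included, and the job is handed in when it is done.

```bash
mkdir -p pics; python3 - <<'E'
from station import *
import cv2,numpy as np
o=get_obs();print({k:np.round(v,3).tolist() for k,v in o.items()})
for n in("top","side"):
    im=get_image(n);cv2.imwrite(f"pics/{n}0.png",im[:,:,::-1]);c=calibration(n);print(n,c)
E
```

```text
{'t': 0.0, 'q': [1.201, 0.053, 1.614, 0.0, 1.476, -0.119], 'dq': [0.0, 0.0, 0.001, -0.001, -0.0, 0.0], 'effort': [0.0, -39.37, -37.017, -0.0, 0.007, -0.0], 'tool_pos': [0.155, 0.605, 0.238], 'tool_rot': [-0.393, -3.116, 0.003], 'contact_force': [0.63, 1.02, -0.178], 'wrist_torque': [-0.027, -0.031, 0.029], 'opening': 0.085}
top {'vfov': 53.56096387141424, 'cx': 320.2658394609492, 'cy': 196.08799194541888, 'R': array([[-0.00668263, -0.99988837,  0.01336344],
       [-0.98071604,  0.00394301, -0.19539829],
       [ 0.19532379, -0.01441151, -0.98063292]]), 't': array([-9.56278592e-04,  6.12388582e-01,  1.03768830e+00])}
side {'vfov': 49.56405345963802, 'cx': 314.74580531192356, 'cy': 202.80549311458083, 'R': array([[-0.91075467, -0.41280709, -0.01078141],
       [-0.26039567,  0.59436915, -0.76086754],
       [ 0.32049966, -0.69015623, -0.64881765]]), 't': array([0.5530597 , 0.21738858, 0.92689157])}
```

View pics/top0.png

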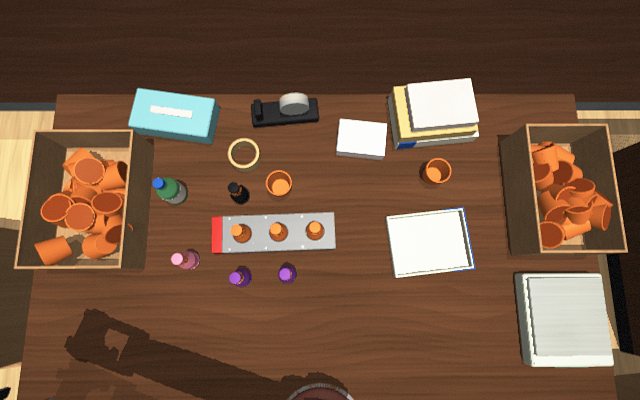

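View pics/side0.png

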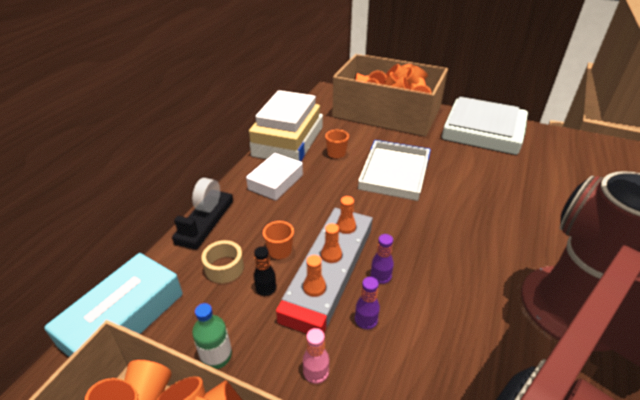

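The three formers in the rack are at top view (240,231), (277,231) and (315,229), with the red end at (217,235). Purple look-alikes are at (240,277) and (287,273), black at (237,193), pink at (184,259). The cups are at (279,183) and (436,170), and the tray, with its blue edge on the right, is at (430,242). I'll confirm this in an enlarged crop.

```bash
cat > h.py <<'E'
import cv2,numpy as np
from station import *
def K(c): f=200/np.tan(np.radians(c["vfov"])/2);return f,c["cx"],c["cy"]
def ray(c,p):
    f,cx,cy=K(c);d=np.array([(p[0]-cx)/f,(p[1]-cy)/f,1.]);R=np.array(c["R"]);return -R.T@c["t"],R.T@d
def onz(c,p,z): o,d=ray(c,p);return o+d*(z-o[2])/d[2]
def tri(c1,p1,c2,p2):
    o,d=ray(c1,p1);q,e=ray(c2,p2);s=np.linalg.lstsq(np.c_[d,-e],q-o,rcond=None)[0]
    a,b=o+s[0]*d,q+s[1]*e;return (a+b)/2,np.linalg.norm(a-b)
def proj(c,X): f,cx,cy=K(c);v=np.array(c["R"])@X+c["t"];return np.array([cx+f*v[0]/v[2],cy+f*v[1]/v[2]])
E
python3 - <<'E'
from h import *
T=cv2.imread("pics/top0.png");S=cv2.imread("pics/side0.png")
a=cv2.resize(T[175:290,170:345],None,fx=4.5,fy=4.5,interpolation=cv2.INTER_CUBIC)
b=cv2.resize(T[200:285,380:480],None,fx=4.5,fy=4.5,interpolation=cv2.INTER_CUBIC)
cv2.imwrite("pics/cropT.png",a)
for n,I in(("top",T),("side",S)):
    h=cv2.cvtColor(I,cv2.COLOR_BGR2HSV);c=calibration(n)
    for nm,lo,hi in(("orange",(6,170,90),(16,255,255)),("red",(0,220,120),(3,255,255)),("grey",(90,0,95),(140,60,215)),("white",(0,0,200),(180,40,255))):
        m=cv2.inRange(h,lo,hi)
        N,l,s,ce=cv2.connectedComponentsWithStats(m)
        for i in range(1,N):
            if s[i,4]>60 and 150<s[i,0]<500:
                r=cv2.minAreaRect(np.argwhere(l==i)[:,::-1].astype(np.float32))
                print(n,nm,s[i],ce[i].round(1),np.round(cv2.boxPoints(r),1).tolist() if nm!="orange" else "")
E
```

```text
top orange [423 158  29  27 606] [436.8 171.1] 
top orange [265 170  27  27 540] [278.5 182.7] 
top orange [270 223  17  18 195] [278.3 232.1] 
top orange [307 222  16  18 165] [314.3 231.6] 
top orange [231 225  20  17 241] [241.  232.7] 
top white [ 407   78   72   50 2889] [442.4 102.7] [[406.8999938964844, 83.5], [473.8999938964844, 76.80000305175781], [478.3999938964844, 121.5999984741211], [411.29998779296875, 128.3000030517578]]
top white [283  93  22  10 157] [293.1  97.5] [[282.3999938964844, 94.80000305175781], [303.29998779296875, 91.80000305175781], [304.5, 100.5], [283.6000061035156, 103.5]]
top white [ 337  119   50   37 1571] [361.8 136.9] [[336.20001220703125, 150.6999969482422], [339.70001220703125, 118.0], [387.3999938964844, 123.19999694824219], [383.8999938964844, 155.89999389648438]]
top white [ 387  208   87   70 4493] [427.7 242.3] [[386.5, 216.10000610351562], [466.0, 206.60000610351562], [473.3999938964844, 268.1000061035156], [393.8999938964844, 277.6000061035156]]
top white [ 259  213   76   37 1338] [306.3 233.4] [[257.79998779296875, 215.3000030517578], [
[... 1367 characters left out ...]
8  18  21 212] [201.  187.2] [[190.39999389648438, 194.0], [201.3000030517578, 174.60000610351562], [211.39999389648438, 180.1999969482422], [200.5, 199.6999969482422]]
side white [327 209  12  15  81] [333.7 216.4] [[327.0, 223.0], [335.0, 208.39999389648438], [340.0, 211.10000610351562], [332.0, 225.6999969482422]]
side white [ 284  214   86   99 1904] [329.5 270.8] [[283.70001220703125, 297.79998779296875], [329.8999938964844, 199.60000610351562], [370.20001220703125, 218.60000610351562], [324.0, 316.79998779296875]]
side white [308 229  17  27 150] [318.  243.6] [[308.0, 255.0], [322.8999938964844, 228.39999389648438], [330.1000061035156, 232.39999389648438], [315.20001220703125, 259.0]]
```

View pics/cropT.png

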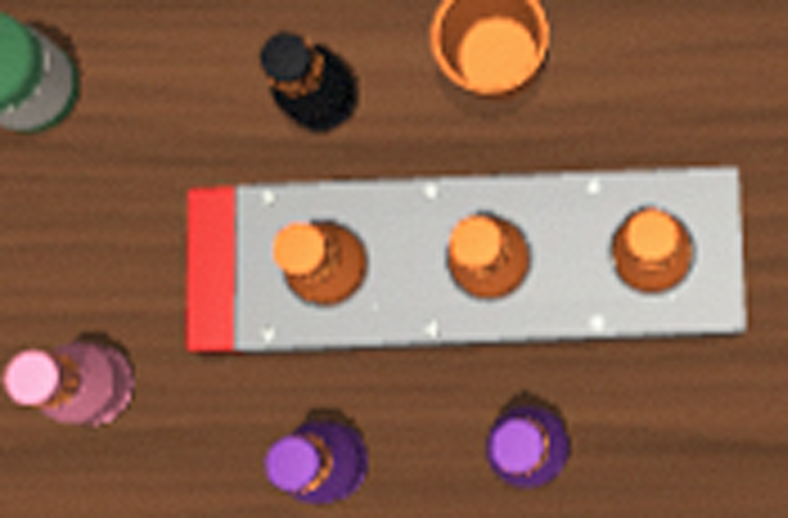

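The crop confirms three orange formers in the rack; the purple, black and pink look-alikes stand outside it. Top-disc centres in the crop are (300,250), (477,241) and (652,235). The rack's top corners are (237,186), (738,168), (745,330) and (235,350).

```bash
python3 - <<'E'
from h import *
from scipy.spatial.transform import Rotation as Ro
c=calibration("top");u=lambda x,y:(x/4.5+170-.4,y/4.5+175-.4)
P=[onz(c,u(*p),.129) for p in((300,250),(477,241),(652,235))]
print(np.round(P,4),[np.linalg.norm(P[i+1]-P[i]).round(4) for i in(0,1)])
C=[onz(c,u(*p),.045) for p in((237,186),(738,168),(745,330),(235,350))]
print("rack",np.round(C,4),np.mean(C,0).round(4),[np.linalg.norm(C[i]-C[i-1]).round(3) for i in range(4)])
for a,b in((C[1],C[0]),(C[2],C[3]),(P[2],P[0])): d=b-a;print("yaw",np.arctan2(-d[0],d[1]).round(4))
Q=[onz(c,p,.03) for p in((386.5,216.1),(466,206.6),(473.4,268.1),(393.9,277.6))]
print("tray",np.round(Q,4),np.mean(Q,0).round(4),[np.linalg.norm(Q[i]-Q[i-1]).round(3) for i in range(4)])
for n,p,z in(("purp1",(294,463),.12),("purp2",(517,445),.12),("blk",(287,56),.12),("cup1",(490,40),.03)):print(n,onz(c,u(*p),z).round(3))
o=get_obs();R=Ro.from_rotvec(o["tool_rot"]).as_matrix();print(R.round(3),o["tool_pos"])
print(calibration("wrist"))
E
```

```text
[[0.5112 0.211  0.129 ]
 [0.5158 0.1112 0.129 ]
 [0.5187 0.0121 0.129 ]] [np.float64(0.0999), np.float64(0.0992)]
rack [[ 0.5604  0.2678  0.045 ]
 [ 0.5702 -0.0414  0.045 ]
 [ 0.4704 -0.0443  0.045 ]
 [ 0.4602  0.2648  0.045 ]] [0.5153 0.1117 0.045 ] [np.float64(0.1), np.float64(0.309), np.float64(0.1), np.float64(0.309)]
yaw 0.0317
yaw 0.0331
yaw 0.0377
tray [[ 0.56   -0.1916  0.03  ]
 [ 0.5862 -0.4197  0.03  ]
 [ 0.4138 -0.4266  0.03  ]
 [ 0.3896 -0.2052  0.03  ]] [ 0.4874 -0.3108  0.03  ] [np.float64(0.171), np.float64(0.23), np.float64(0.173), np.float64(0.223)]
purp1 [0.393 0.212 0.12 ]
purp2 [0.402 0.088 0.12 ]
blk [0.626 0.224 0.12 ]
cup1 [0.656 0.115 0.03 ]
[[-0.969  0.248 -0.001]
 [ 0.248  0.969 -0.002]
 [ 0.    -0.002 -1.   ]] [0.15489452 0.60493591 0.23815521]
{'vfov': 62.31582937683833, 'cx': 321.1180545193966, 'cy': 200.29288486089402, 'R': array([[ 0.24841665,  0.96865267, -0.00107948],
       [ 0.92334862, -0.23646104,  0.30251199],
       [ 0.29277379, -0.07614575, -0.95314497]]), 't': array([-0.62430093, -0.03906568,  0.3794756 ])}
```

```bash
python3 -m jog '[[-22,-14.7,0,0,0,-0.12,0],[-44.4,-29.3,0,0,0,-0.24,0],[-44.4,-29.3,0,0,0,-0.285,0],[-44.4,-29.3,0,0,0,-0.285,0],[-44.4,-29.3,0,0,0,-0.285,0],[-44.4,-29.3,0,0,0,-0.285,0],[-44.4,-29.3,0,0,0,-0.285,0],[-44.4,-29.3,0,0,0,-0.285,0]]'
cat > w.py <<'E'
from h import *
from scipy.spatial.transform import Rotation as Ro
import sys
o=get_obs();R=Ro.from_rotvec(o["tool_rot"]).as_matrix()
t=np.array([float(x) for x in sys.argv[1:4]]);d=t-o["tool_pos"]
yaw=float(sys.argv[4]) if len(sys.argv)>4 else .034  # wanted direction of tool y from world y
want=np.c_[[-np.cos(yaw),-np.sin(yaw),0],[-np.sin(yaw),np.cos(yaw),0],[0,0,-1]]
print("t",round(o["t"],2),"pos",o["tool_pos"].round(4),"F",np.round(o["contact_force"],2),"open",round(o["opening"],4))
print("shift cm",(R.T@d*100).round(2),"turn",Ro.from_matrix(R.T@want).as_rotvec().round(4))
E
python3 w.py .512 .2114 .23
```

```text
t: 0.77
tool_pos: [0.379, 0.3569, 0.2384]
tool_rot: [0.054, -3.14, 0.003]
contact_force: [0.5, 1.6, -0.5]
opening: 0.0851
t 0.77 pos [0.379  0.3569 0.2384] F [ 0.47  1.56 -0.53] open 0.0851
shift cm [-12.79 -14.99   0.86] turn [-0.0019 -0.0011  0.0004]
```

```bash
python3 -m jog '[[-3.2,-3.7,0,0,0,0,0],[-6.4,-7.5,1,0,0,0,0],[-9.6,-11.2,2,0,0,0,0],[-12.3,-14.4,3,0,0,0,0],[-12.8,-15,3.5,0,0,0,0],[-12.8,-15,3.9,0,0,0,0],[-12.8,-15,3.9,0,0,0,0],[-12.8,-15,3.9,0,0,0,0]]'
python3 w.py .512 .2114 .095
python3 - <<'E'
from h import *
c=calibration("wrist");im=get_image("wrist");cv2.imwrite("pics/w1.png",im[:,:,::-1])
for y in(.1,0,-.1):print(proj(c,np.array([.5155-.034*y,.1115+y,.129])).round(1))
E
```

```text
t: 1.43
tool_pos: [0.5115, 0.2113, 0.1989]
tool_rot: [0.054, -3.138, 0.003]
contact_force: [0.0, 0.7, 0.2]
opening: 0.0856
t 1.43 pos [0.5115 0.2113 0.1989] F [0.03 0.7  0.19] open 0.0856
shift cm [-0.08  0.02 10.39] turn [-0.0018 -0.0029  0.0002]
[321.3 219.3]
[170.  219.2]
[ 18.8 219.2]
```

View pics/w1.png

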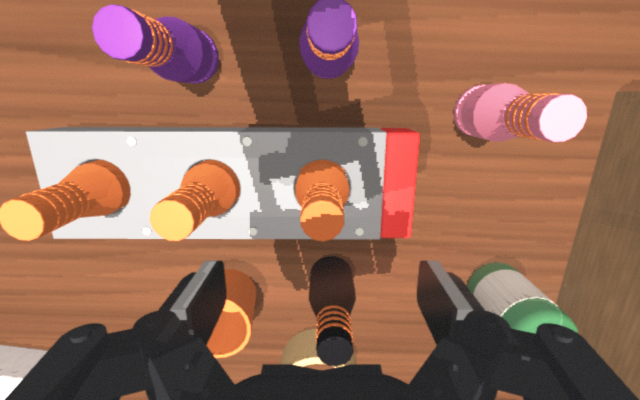

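```bash
python3 -m jog '[[0,0,3,0,0,0,0],[0,0,6,0,0,0,0],[0,0,8.5,0,0,0,0],[0,0,9.8,0,0,0,0],[0,0,10.1,0,0,0,0],[0,0,10.1,0,0,0,0],[0,0,10.1,0,0,0,0],[0,0,10.1,0,0,0,0]]'; python3 w.py .512 .2114 .098
python3 -m jog '[[0,0,0,0,0,0,255],[0,0,0,0,0,0,255],[0,0,0,0,0,0,255],[0,0,0,0,0,0,255],[0,0,0,0,0,0,255],[0,0,0,0,0,0,255]]' 80; python3 w.py .512 .2114 .098
```

```text
t: 2.15
tool_pos: [0.5128, 0.2124, 0.101]
tool_rot: [-0.056, 3.139, -0.001]
contact_force: [0.2, -0.2, -0.4]
opening: 0.0855
t 2.15 pos [0.5128 0.2124 0.101 ] F [ 0.22 -0.15 -0.39] open 0.0855
shift cm [ 0.09 -0.1   0.3 ] turn [-0.0007  0.0023  0.0017]
t: 2.65
tool_pos: [0.5132, 0.2123, 0.1015]
tool_rot: [-0.056, 3.138, -0.001]
contact_force: [0.2, -1.6, 2.2]
opening: 0.0279
t 2.65 pos [0.5132 0.2123 0.1015] F [ 0.17 -1.55  2.16] open 0.0279
shift cm [ 0.13 -0.09  0.35] turn [-0.0008  0.0033  0.0017]
```

```bash
python3 -m jog '[[0,0,-0.1,0,0,0,255],[0,0,-0.2,0,0,0,255],[0,0,-0.2,0,0,0,255]]'; python3 -m jog '[[0,0,-0.1,0,0,0,255],[0,0,-0.1,0,0,0,255]]'
```

```text
t: 2.9
tool_pos: [0.5128, 0.2123, 0.103]
tool_rot: [-0.056, 3.139, -0.001]
contact_force: [0.6, -0.1, -1.6]
opening: 0.0287
t: 3.07
tool_pos: [0.5124, 0.2122, 0.1036]
tool_rot: [-0.056, 3.14, -0.002]
contact_force: [-0.6, -0.6, -0.6]
opening: 0.0283
```

```bash
python3 -m jog '[[0,0,-0.1,0,0,0,255],[0,0,-0.2,0,0,0,255],[0,0,-0.2,0,0,0,255]]'; python3 -m jog '[[0,0,-0.1,0,0,0,255],[0,0,-0.1,0,0,0,255]]'
```

```text
t: 3.32
tool_pos: [0.5125, 0.2123, 0.1058]
tool_rot: [-0.056, 3.139, -0.001]
contact_force: [-0.2, 0.7, -1.8]
opening: 0.0282
t: 3.48
tool_pos: [0.5127, 0.2123, 0.1071]
tool_rot: [-0.056, 3.139, -0.001]
contact_force: [0.9, 0.0, -2.0]
opening: 0.0284
```

Former 1 has come up 5.6 mm with only its weight on the gripper, so it is the unclipped one. I'll lift it clear and confirm that.

```bash
python3 -m jog '[[0,0,-1,0,0,0,255],[0,0,-2.5,0,0,0,255],[0,0,-4.5,0,0,0,255],[0,0,-8,0,0,0,255],[0,0,-12,0,0,0,255],[0,0,-16,0,0,0,255],[0,0,-17.5,0,0,0,255],[0,0,-17.5,0,0,0,255]]'; python3 w.py .4874 -.3108 .28 
python3 - <<'E'
from h import *
im=get_image("side");cv2.imwrite("pics/s1.png",cv2.resize(im[100:350,200:500,::-1],None,fx=2,fy=2))
E
```

```text
t: 4.15
tool_pos: [0.5149, 0.2132, 0.2899]
tool_rot: [-0.056, 3.127, 0.003]
contact_force: [0.8, 0.2, -1.4]
opening: 0.0284
t 4.15 pos [0.5149 0.2132 0.2899] F [ 0.77  0.21 -1.39] open 0.0284
shift cm [  4.63 -52.27   0.82] turn [0.0019 0.0141 0.0017]
```

View pics/s1.png

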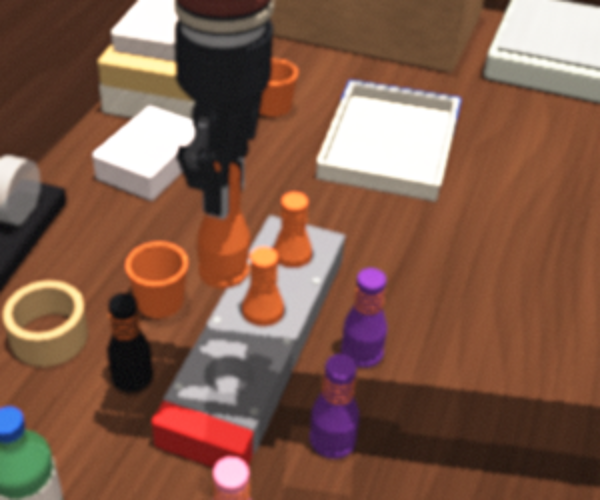

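The side view shows former 1 held upright at crop (225,240), its socket empty, and formers 2 and 3 still standing. The tray at (390,140) is clear.

```bash
python3 -m jog '[[0.2,-2,0.3,0,0.014,0,255],[0.5,-5.5,0.5,0,0.014,0,255],[0.9,-9.5,0.8,0,0.014,0,255],[1.2,-13.5,0.8,0,0.014,0,255],[1.6,-17.5,0.8,0,0.014,0,255],[1.9,-21.5,0.8,0,0.014,0,255],[2.3,-25.5,0.8,0,0.014,0,255],[2.6,-29.5,0.8,0,0.014,0,255]]';  python3 w.py .4874 -.3108 .28
```

```text
t: 4.87
tool_pos: [0.4963, -0.0843, 0.2742]
tool_rot: [0.056, -3.131, -0.003]
contact_force: [0.7, -0.0, -1.4]
opening: 0.028
t 4.87 pos [ 0.4963 -0.0843  0.2742] F [ 0.67 -0.02 -1.42] open 0.028
shift cm [  1.7  -22.6   -0.61] turn [ 0.0022 -0.0102  0.0018]
```

```bash
python3 -m jog '[[0.3,-4,0,0,0,0,255],[0.6,-8,0,0,0,0,255],[0.9,-12,0,0,0,0,255],[1.2,-16,0,0,0,0,255],[1.5,-19.5,0,0,0,0,255],[1.7,-22,0,0,0,0,255],[1.7,-22.6,0,0,0,0,255],[1.7,-22.6,0,0,0,0,255]]';  python3 w.py .4874 -.3108 .115
python3 - <<'E'
from h import *
c=calibration("wrist");im=get_image("wrist");cv2.imwrite("pics/w2.png",im[:,:,::-1])
E
```

```text
t: 5.53
tool_pos: [0.486, -0.3116, 0.2706]
tool_rot: [0.052, -3.127, -0.009]
contact_force: [0.1, 0.7, -0.9]
opening: 0.0285
t 5.53 pos [ 0.486  -0.3116  0.2706] F [ 0.11  0.66 -0.89] open 0.0285
shift cm [-0.36 -0.02 15.56] turn [ 0.0059 -0.0141 -0.001 ]
```

View pics/w2.png

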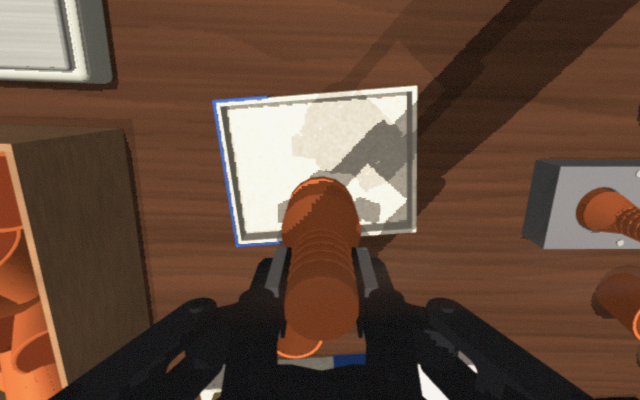

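The wrist view shows the former over the empty tray, whose corners are (215,100), (417,87), (416,232) and (237,245), with the blue end at the left. I'll lower it now.

```bash
python3 -m jog '[[0,0,2,0,-0.014,0,255],[-0.1,0,5,0,-0.014,0,255],[-0.3,0,8.5,0,-0.014,0,255],[-0.36,0,12,0,-0.014,0,255],[-0.36,0,14.5,0,-0.014,0,255],[-0.36,0,15.8,0,-0.014,0,255],[-0.36,0,16.3,0,-0.014,0,255],[-0.36,0,16.3,0,-0.014,0,255]]';  python3 w.py .4874 -.3108 .0975
```

```text
t: 6.25
tool_pos: [0.4875, -0.3078, 0.107]
tool_rot: [0.056, -3.14, -0.012]
contact_force: [-0.1, -0.1, -1.4]
opening: 0.0283
t 6.25 pos [ 0.4875 -0.3078  0.107 ] F [-0.13 -0.11 -1.43] open 0.0283
shift cm [ 0.02 -0.3   0.95] turn [ 0.0077 -0.001   0.0018]
```

```bash
python3 -m jog '[[0,0,0.3,0.008,0,0,255],[0,0,0.6,0.008,0,0,255],[0,0,0.8,0.008,0,0,255],[0,0,0.8,0.008,0,0,255]]'; python3 -m jog '[[0,0,0.1,0,0,0,255],[0,0,0.2,0,0,0,255],[0,0,0.2,0,0,0,255]]';  python3 w.py .4874 -.3108 .0975
```

```text
t: 6.58
tool_pos: [0.4879, -0.308, 0.0998]
tool_rot: [0.056, -3.141, 0.002]
contact_force: [0.2, -0.5, -2.3]
opening: 0.0285
t: 6.83
tool_pos: [0.488, -0.3082, 0.098]
tool_rot: [-0.056, 3.141, -0.002]
contact_force: [-0.1, -0.5, -1.1]
opening: 0.0285
t 6.83 pos [ 0.488  -0.3082  0.098 ] F [-0.1  -0.49 -1.14] open 0.0285
shift cm [ 0.07 -0.26  0.05] turn [-0.0015  0.0003  0.0017]
```

```bash
python3 -m jog '[[0,0,0.1,0,0,0,255],[0,0,0.15,0,0,0,255],[0,0,0.15,0,0,0,255]]'; python3 -m jog '[[0,0,0.1,0,0,0,255],[0,0,0.15,0,0,0,255],[0,0,0.15,0,0,0,255]]'
```

```text
t: 7.08
tool_pos: [0.4883, -0.3084, 0.0975]
tool_rot: [-0.056, 3.14, -0.003]
contact_force: [-1.5, 1.2, 4.8]
opening: 0.0282
t: 7.33
tool_pos: [0.4885, -0.3086, 0.0975]
tool_rot: [-0.056, 3.14, -0.002]
contact_force: [-3.0, 1.9, 8.0]
opening: 0.0283
```

```bash
python3 -m jog '[[0,0,-0.05,0,0,0,255],[0,0,-0.05,0,0,0,200],[0,0,-0.05,0,0,0,120],[0,0,-0.05,0,0,0,0],[0,0,-0.05,0,0,0,0],[0,0,-0.05,0,0,0,0],[0,0,-0.05,0,0,0,0],[0,0,-0.05,0,0,0,0]]'; python3 -m jog '[[0,0,-2,0,0,0,0],[0,0,-5,0,0,0,0],[0,0,-8.5,0,0,0,0],[0,0,-12,0,0,0,0],[0,0,-15,0,0,0,0],[0,0,-16,0,0,0,0],[0,0,-16,0,0,0,0],[0,0,-16,0,0,0,0]]'; python3 w.py .5155 .1125 .26
python3 - <<'E'
from h import *
im=get_image("side");cv2.imwrite("pics/s2.png",cv2.resize(im[100:350,200:500,::-1],None,fx=2,fy=2))
E
```

```text
t: 8.0
tool_pos: [0.4886, -0.3086, 0.098]
tool_rot: [-0.056, 3.14, -0.003]
contact_force: [1.0, 0.2, -1.3]
opening: 0.0851
t: 8.67
tool_pos: [0.4884, -0.3083, 0.2576]
tool_rot: [-0.056, 3.14, -0.003]
contact_force: [0.1, -0.4, 0.3]
opening: 0.0856
t 8.67 pos [ 0.4884 -0.3083  0.2576] F [ 0.14 -0.4   0.31] open 0.0856
shift cm [-4.22 41.95 -0.31] turn [-0.0017  0.0008  0.0018]
```

View pics/s2.png

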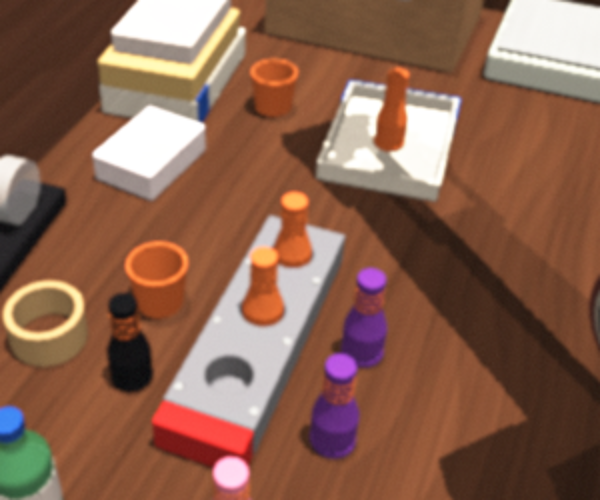

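Former 1 stands upright in the tray at crop (392,110), and formers 2 and 3 are seated. On to former 2.

```bash
python3 -m jog '[[-0.3,3,0,0,0,0,0],[-0.7,7,0,0,0,0,0],[-1.1,11,0,0,0,0,0],[-1.5,15,0,0,0,0,0],[-1.9,19,0,0,0,0,0],[-2.3,23,0,0,0,0,0],[-2.7,27,0,0,0,0,0],[-3.1,31,0,0,0,0,0]]'; python3 w.py .5155 .1125 .26
```

```text
t: 9.38
tool_pos: [0.506, 0.0052, 0.2525]
tool_rot: [0.056, -3.135, -0.002]
contact_force: [1.1, -0.3, 0.1]
opening: 0.0853
t 9.38 pos [0.506  0.0052 0.2525] F [ 1.08 -0.29  0.11] open 0.0853
shift cm [-1.32 10.69 -0.74] turn [ 0.0012 -0.0064  0.0015]
```

```bash
python3 -m jog '[[-0.5,4,0,0,-0.006,0,0],[-1,8,0,0,-0.006,0,0],[-1.3,10.3,0,0,-0.006,0,0],[-1.3,10.7,1,0,-0.006,0,0],[-1.3,10.7,3,0,-0.006,0,0],[-1.3,10.7,5,0,-0.006,0,0],[-1.3,10.7,5.3,0,-0.006,0,0],[-1.3,10.7,5.3,0,-0.006,0,0]]'; python3 w.py .5155 .1125 .1
```

```text
t: 10.05
tool_pos: [0.5126, 0.1118, 0.1953]
tool_rot: [0.054, -3.133, -0.001]
contact_force: [-0.9, -0.4, 0.7]
opening: 0.0853
t 10.05 pos [0.5126 0.1118 0.1953] F [-0.87 -0.36  0.67] open 0.0853
shift cm [-0.37  0.06  9.53] turn [ 0.0006 -0.0081  0.0007]
```

```bash
python3 -m jog '[[-0.2,0.05,2,0,-0.008,0,0],[-0.3,0.05,5,0,-0.008,0,0],[-0.3,0.05,7.5,0,-0.008,0,0],[-0.3,0.05,9,0,-0.008,0,0],[-0.3,0.05,9.5,0,-0.008,0,0],[-0.3,0.05,9.5,0,-0.008,0,0],[-0.3,0.05,9.5,0,-0.008,0,0],[-0.3,0.05,9.5,0,-0.008,0,0]]'; python3 w.py .5155 .1125 .1
python3 -m jog '[[0,0,0,0,0,0,255],[0,0,0,0,0,0,255],[0,0,0,0,0,0,255],[0,0,0,0,0,0,255],[0,0,0,0,0,0,255],[0,0,0,0,0,0,255]]' 80; python3 w.py .5155 .1125 .1
```

```text
t: 10.72
tool_pos: [0.5162, 0.1123, 0.1023]
tool_rot: [-0.054, 3.138, 0.001]
contact_force: [-0.5, 0.1, -0.2]
opening: 0.0852
t 10.72 pos [0.5162 0.1123 0.1023] F [-0.46  0.06 -0.18] open 0.0852
shift cm [0.07 0.03 0.23] turn [0.0007 0.0033 0.0004]
t: 11.22
tool_pos: [0.5167, 0.1122, 0.103]
tool_rot: [-0.054, 3.137, 0.001]
contact_force: [0.2, -0.5, 2.6]
opening: 0.0283
t 11.22 pos [0.5167 0.1122 0.103 ] F [ 0.15 -0.53  2.59] open 0.0283
shift cm [0.12 0.03 0.3 ] turn [0.0005 0.0045 0.0005]
```

```bash
python3 -m jog '[[0,0,-0.1,0,0,0,255],[0,0,-0.2,0,0,0,255],[0,0,-0.2,0,0,0,255]]'; python3 -m jog '[[0,0,-0.1,0,0,0,255],[0,0,-0.1,0,0,0,255]]'; python3 -m jog '[[0,0,-0.1,0,0,0,255],[0,0,-0.1,0,0,0,255]]'
```

```text
t: 11.47
tool_pos: [0.516, 0.1122, 0.1039]
tool_rot: [-0.054, 3.138, 0.001]
contact_force: [-0.2, 0.0, -2.2]
opening: 0.028
t: 11.63
tool_pos: [0.5154, 0.1122, 0.104]
tool_rot: [-0.054, 3.139, 0.001]
contact_force: [1.6, 0.9, -6.2]
opening: 0.0287
t: 11.8
tool_pos: [0.5152, 0.1122, 0.1041]
tool_rot: [-0.054, 3.14, 0.001]
contact_force: [3.4, -0.6, -8.5]
opening: 0.0283
```

```bash
python3 -m jog '[[0,0,-0.1,0,0,0,255],[0,0,-0.15,0,0,0,255]]'; python3 -m jog '[[0,0,-0.1,0,0,0,255],[0,0,-0.1,0,0,0,255]]'; python3 w.py .5165 .1122 .1
```

```text
t: 11.97
tool_pos: [0.515, 0.1122, 0.105]
tool_rot: [-0.054, 3.14, 0.001]
contact_force: [3.2, -0.1, -9.9]
opening: 0.0281
t: 12.13
tool_pos: [0.5149, 0.1122, 0.1056]
tool_rot: [-0.054, 3.14, 0.001]
contact_force: [3.7, -0.0, -12.3]
opening: 0.0282
t 12.13 pos [0.5149 0.1122 0.1056] F [  3.74  -0.04 -12.25] open 0.0282
shift cm [-0.16 -0.01  0.56] turn [0.0007 0.0012 0.0004]
```

```bash
python3 -m jog '[[0,0,-0.12,0,0,0,255],[0,0,-0.12,0,0,0,255],[0,0,-0.12,0,0,0,255]]'; python3 -m jog '[[0,0,-0.05,0,0,0,255],[0,0,-0.05,0,0,0,255]]'
```

```text
t: 12.38
tool_pos: [0.5147, 0.1122, 0.1064]
tool_rot: [-0.054, 3.14, 0.001]
contact_force: [4.7, 0.3, -14.2]
opening: 0.028
t: 12.55
tool_pos: [0.5147, 0.1122, 0.1066]
tool_rot: [-0.054, 3.14, 0.001]
contact_force: [4.7, 0.5, -13.9]
opening: 0.0281
```

```bash
python3 -m jog '[[0,0,-0.09,0,0,0,255],[0,0,-0.09,0,0,0,255],[0,0,-0.09,0,0,0,255]]';python3 -m jog '[[0,0,-0.07,0,0,0,255],[0,0,-0.07,0,0,0,255]]'
```

```text
t: 12.8
tool_pos: [0.5146, 0.1121, 0.1072]
tool_rot: [-0.054, 3.14, 0.001]
contact_force: [5.4, 0.7, -15.3]
opening: 0.0286
t: 12.97
tool_pos: [0.5145, 0.1121, 0.1074]
tool_rot: [-0.054, 3.14, 0.001]
contact_force: [5.7, 0.8, -15.6]
opening: 0.028
```

```bash
python3 -m jog '[[0,0,-0.04,0,0,0,255],[0,0,-0.04,0,0,0,255],[0,0,-0.04,0,0,0,255],[0,0,-0.04,0,0,0,255]]';python3 -m jog '[[0,0,-0.04,0,0,0,255],[0,0,-0.04,0,0,0,255],[0,0,-0.04,0,0,0,255],[0,0,-0.04,0,0,0,255]]'; python3 -m jog '[[0,0,-0.04,0,0,0,255],[0,0,-0.04,0,0,0,255],[0,0,-0.04,0,0,0,255],[0,0,-0.04,0,0,0,255]]'
```

```text
t: 13.3
tool_pos: [0.5145, 0.1121, 0.1074]
tool_rot: [-0.054, 3.14, 0.001]
contact_force: [6.1, 0.6, -15.5]
opening: 0.0283
t: 13.63
tool_pos: [0.5145, 0.1121, 0.1074]
tool_rot: [-0.054, 3.14, 0.001]
contact_force: [6.5, 0.7, -15.4]
opening: 0.0283
t: 13.97
tool_pos: [0.5145, 0.1121, 0.1073]
tool_rot: [-0.054, 3.14, 0.001]
contact_force: [5.0, 0.4, -15.1]
opening: 0.0284
```

```bash
python3 -m jog '[[0,0,-0.05,0,0,0,255],[0,0,-0.05,0,0,0,255],[0,0,-0.05,0,0,0,255],[0,0,-0.05,0,0,0,255]]'; python3 -m jog '[[0,0,0.1,0,0,0,255],[-0.05,0,0.25,0,0,0,255],[-0.1,0,0.4,0,0,0,255],[-0.1,0,0.4,0,0,0,255]]'; python3 -m jog '[[-0.05,0,0.1,0,0,0,255],[-0.05,0,0.1,0,0,0,255],[-0.05,0,0.1,0,0,0,255]]'
```

```text
t: 14.3
tool_pos: [0.5144, 0.1121, 0.1074]
tool_rot: [-0.054, 3.139, 0.002]
contact_force: [6.0, -0.2, -15.4]
opening: 0.028
t: 14.63
tool_pos: [0.5151, 0.1122, 0.104]
tool_rot: [-0.054, 3.141, 0.001]
contact_force: [0.2, -0.0, -6.0]
opening: 0.0286
t: 14.88
tool_pos: [0.5159, 0.1122, 0.1039]
tool_rot: [-0.054, 3.141, 0.001]
contact_force: [-0.5, -1.0, -2.6]
opening: 0.0281
```

```bash
python3 -m jog '[[0,0,0.1,0,0,0,255],[0,0,0.15,0,0,0,255],[0,0,0.15,0,0,0,255]]'; python3 -m jog '[[0,0,0.1,0,0,0,255],[0,0,0.1,0,0,0,255],[0,0,0.1,0,0,0,255]]'
```

```text
t: 15.13
tool_pos: [0.5163, 0.1123, 0.103]
tool_rot: [-0.054, 3.14, 0.001]
contact_force: [0.0, 0.4, -1.2]
opening: 0.028
t: 15.38
tool_pos: [0.5167, 0.1123, 0.103]
tool_rot: [-0.054, 3.139, 0.001]
contact_force: [-2.3, -0.8, 4.5]
opening: 0.0281
```

Former 2 held at about 15.4 N for 1.5 s and is back at its grip height, pressing lightly on the floor. I'll release it and move to former 3.

```bash
python3 -m jog '[[0,0,0,0,0,0,200],[0,0,0,0,0,0,0],[0,0,0,0,0,0,0],[0,0,0,0,0,0,0],[0,0,0,0,0,0,0],[0,0,0,0,0,0,0],[0,0,0,0,0,0,0]]'; python3 -m jog '[[0,0,-2,0,0,0,0],[0,0,-5,0,0,0,0],[0,0,-8,0,0,0,0],[0,0,-9.5,0,0,0,0],[0,0,-9.5,0,0,0,0],[0,0,-9.5,0,0,0,0]]'; python3 w.py .519 .0125 .195
```

```text
t: 15.97
tool_pos: [0.5167, 0.1123, 0.103]
tool_rot: [-0.054, 3.139, 0.001]
contact_force: [-0.7, -0.6, 0.1]
opening: 0.0852
t: 16.47
tool_pos: [0.5172, 0.1122, 0.199]
tool_rot: [-0.054, 3.137, 0.002]
contact_force: [0.6, 0.1, -1.4]
opening: 0.0854
t 16.47 pos [0.5172 0.1122 0.199 ] F [ 0.56  0.11 -1.35] open 0.0854
shift cm [ 0.16 -9.97  0.39] turn [0.0009 0.0045 0.0003]
```

```bash
python3 -m jog '[[0,-3,0,0,0.004,0,0],[0.1,-6.5,0,0,0.004,0,0],[0.15,-9.5,0.3,0,0.004,0,0],[0.15,-10,0.4,0,0.004,0,0],[0.15,-10,0.4,0,0.004,0,0],[0.15,-10,0.4,0,0.004,0,0]]'; python3 w.py .519 .0125 .1
python3 - <<'E'
from h import *
c=calibration("wrist");im=get_image("wrist");cv2.imwrite("pics/w3.png",im[:,:,::-1])
for y in(0,-.1):print(proj(c,np.array([.5155-.034*y,.1115+y,.129])).round(1))
E
```

```text
t: 16.97
tool_pos: [0.5183, 0.0125, 0.1932]
tool_rot: [0.053, -3.139, -0.003]
contact_force: [-0.7, 0.1, -0.1]
opening: 0.0855
t 16.97 pos [0.5183 0.0125 0.1932] F [-0.67  0.07 -0.13] open 0.0855
shift cm [-0.09 -0.02  9.32] turn [ 0.0019 -0.0023 -0.0004]
[474.2 222.1]
[319.1 222.4]
```

View pics/w3.png

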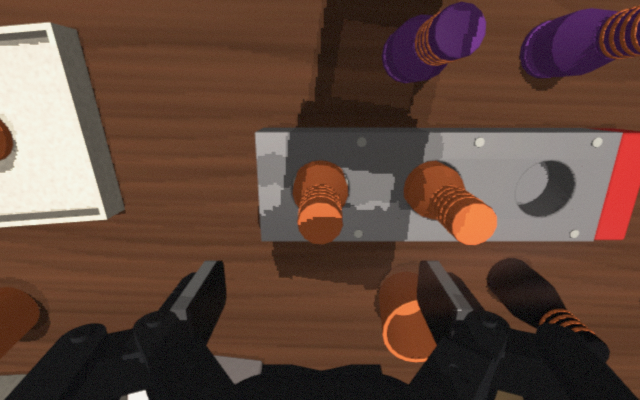

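Former 3's top is at (320,222), which matches the prediction. Former 2's top is at (474,223), so it is at home height. Descending.

```bash
python3 -m jog '[[0,0,2,0,0,0,0],[0,0,5,0,0,0,0],[-0.05,0,7.5,0,0,0,0],[-0.05,0,9,0,0,0,0],[-0.05,0,9.3,0,0,0,0],[-0.05,0,9.3,0,0,0,0],[-0.05,0,9.3,0,0,0,0],[-0.05,0,9.3,0,0,0,0]]'; python3 w.py .519 .012 .1
python3 -m jog '[[0,0,0,0,0,0,255],[0,0,0,0,0,0,255],[0,0,0,0,0,0,255],[0,0,0,0,0,0,255],[0,0,0,0,0,0,255],[0,0,0,0,0,0,255]]' 80
python3 -m jog '[[0,0,-0.1,0,0,0,255],[0,0,-0.2,0,0,0,255],[0,0,-0.2,0,0,0,255]]'; python3 -m jog '[[0,0,-0.1,0,0,0,255],[0,0,-0.1,0,0,0,255]]'; python3 -m jog '[[0,0,-0.1,0,0,0,255],[0,0,-0.1,0,0,0,255]]'
```

```text
t: 17.68
tool_pos: [0.5201, 0.0135, 0.1024]
tool_rot: [-0.056, 3.14, 0.002]
contact_force: [-0.4, -0.1, 0.5]
opening: 0.0857
t 17.68 pos [0.5201 0.0135 0.1024] F [-0.43 -0.11  0.54] open 0.0857
shift cm [ 0.11 -0.14  0.24] turn [0.0014 0.0014 0.0014]
t: 18.18
tool_pos: [0.5205, 0.0131, 0.103]
tool_rot: [-0.055, 3.139, 0.001]
contact_force: [-0.4, -1.0, 2.8]
opening: 0.0284
t: 18.43
tool_pos: [0.5197, 0.0132, 0.1038]
tool_rot: [-0.055, 3.14, 0.002]
contact_force: [0.9, -1.4, -4.4]
opening: 0.0278
t: 18.6
tool_pos: [0.5191, 0.0133, 0.1039]
tool_rot: [0.055, -3.14, -0.002]
contact_force: [1.8, -0.1, -7.3]
opening: 0.0277
t: 18.77
tool_pos: [0.5188, 0.0133, 0.1041]
tool_rot: [0.055, -3.14, -0.002]
contact_force: [2.8, -0.5, -8.8]
opening: 0.0285
```

It holds. Same steps up to about 15 N.

```bash
python3 -m jog '[[0,0,-0.1,0,0,0,255],[0,0,-0.15,0,0,0,255]]'; python3 -m jog '[[0,0,-0.1,0,0,0,255],[0,0,-0.1,0,0,0,255]]';  python3 -m jog '[[0,0,-0.12,0,0,0,255],[0,0,-0.12,0,0,0,255],[0,0,-0.12,0,0,0,255]]'
```

```text
t: 18.93
tool_pos: [0.5187, 0.0134, 0.1051]
tool_rot: [0.055, -3.14, -0.002]
contact_force: [4.0, -0.3, -10.9]
opening: 0.028
t: 19.1
tool_pos: [0.5186, 0.0134, 0.1057]
tool_rot: [0.055, -3.14, -0.002]
contact_force: [3.9, 0.0, -11.5]
opening: 0.028
t: 19.35
tool_pos: [0.5184, 0.0134, 0.1064]
tool_rot: [0.055, -3.14, -0.002]
contact_force: [4.4, -0.8, -12.7]
opening: 0.0284
```

```bash
python3 -m jog '[[0,0,-0.08,0,0,0,255],[0,0,-0.08,0,0,0,255]]'
```

```text
t: 19.52
tool_pos: [0.5183, 0.0133, 0.107]
tool_rot: [0.055, -3.14, -0.002]
contact_force: [4.7, -1.5, -14.7]
opening: 0.0279
```

```bash
python3 -m jog '[[0,0,-0.08,0,0,0,255],[0,0,-0.08,0,0,0,255]]'; python3 -m jog '[[0,0,-0.04,0,0,0,255],[0,0,-0.04,0,0,0,255],[0,0,-0.04,0,0,0,255],[0,0,-0.04,0,0,0,255]]'
```

```text
t: 19.68
tool_pos: [0.5183, 0.0134, 0.1074]
tool_rot: [0.055, -3.14, -0.002]
contact_force: [5.7, -0.1, -15.1]
opening: 0.0284
t: 20.02
tool_pos: [0.5182, 0.0134, 0.1074]
tool_rot: [0.055, -3.14, -0.003]
contact_force: [5.9, -2.1, -15.2]
opening: 0.0279
```

```bash
for i in 1; do python3 -m jog '[[0,0,-0.04,0,0,0,255],[0,0,-0.04,0,0,0,255],[0,0,-0.04,0,0,0,255],[0,0,-0.04,0,0,0,255],[0,0,-0.04,0,0,0,255],[0,0,-0.04,0,0,0,255]]'; done; python3 -m jog '[[0,0,-0.05,0,0,0,255],[0,0,-0.05,0,0,0,255],[0,0,-0.05,0,0,0,255],[0,0,-0.05,0,0,0,255],[0,0,-0.05,0,0,0,255],[0,0,-0.05,0,0,0,255]]'
python3 -m jog '[[0,0,0.1,0,0,0,255],[-0.05,0,0.25,0,0,0,255],[-0.1,0,0.4,0,0,0,255],[-0.1,0,0.4,0,0,0,255]]'; python3 -m jog '[[-0.05,0,0.1,0,0,0,255],[-0.05,0,0.1,0,0,0,255],[-0.05,0,0.1,0,0,0,255]]'; python3 -m jog '[[0,0,0.1,0,0,0,255],[0,0,0.15,0,0,0,255],[0,0,0.15,0,0,0,255]]'; python3 -m jog '[[0,0,0.1,0,0,0,255],[0,0,0.1,0,0,0,255],[0,0,0.1,0,0,0,255]]'
```

```text
t: 20.52
tool_pos: [0.5182, 0.0134, 0.1074]
tool_rot: [0.055, -3.14, -0.003]
contact_force: [6.1, -0.6, -15.3]
opening: 0.0282
t: 21.02
tool_pos: [0.5182, 0.0133, 0.1075]
tool_rot: [0.055, -3.14, -0.003]
contact_force: [5.2, -0.3, -16.2]
opening: 0.0281
t: 21.35
tool_pos: [0.5189, 0.0135, 0.104]
tool_rot: [0.055, -3.139, -0.003]
contact_force: [1.5, -0.7, -9.2]
opening: 0.0282
t: 21.6
tool_pos: [0.5195, 0.0134, 0.1038]
tool_rot: [0.055, -3.138, -0.003]
contact_force: [-0.9, -0.2, -2.9]
opening: 0.0283
t: 21.85
tool_pos: [0.5201, 0.0135, 0.103]
tool_rot: [0.055, -3.14, -0.003]
contact_force: [-0.5, 0.1, 0.1]
opening: 0.0284
t: 22.1
tool_pos: [0.5205, 0.0135, 0.103]
tool_rot: [0.055, -3.14, -0.003]
contact_force: [-2.4, -0.0, 4.6]
opening: 0.0281
```

```bash
python3 -m jog '[[0,0,0,0,0,0,200],[0,0,0,0,0,0,0],[0,0,0,0,0,0,0],[0,0,0,0,0,0,0],[0,0,0,0,0,0,0],[0,0,0,0,0,0,0],[0,0,0,0,0,0,0]]'; python3 -m jog '[[0,0,-2,0,0,0,0],[0,0,-5,0,0,0,0],[0,0,-8.5,0,0,0,0],[0,0,-12,0,0,0,0],[0,0,-15,0,0,0,0],[3,0,-17,0,0,0,0],[5,0,-17,0,0,0,0],[7,0,-17,0,0,0,0]]'; python3 -m jog '[[4,0,0,0,0,0,0],[8,0,0,0,0,0,0],[10,0,0,0,0,0,0],[10,0,0,0,0,0,0],[10,0,0,0,0,0,0]]'
python3 - <<'E'
from h import *
im=get_image("side")[:,:,::-1];t=get_image("top")[:,:,::-1]
a=np.hstack([cv2.resize(im[80:350,180:480],(400,360)),cv2.resize(t[80:290,150:480],(400,360))]);cv2.imwrite("pics/end.png",a)
# former 2/3 side blobs before/after
S=cv2.imread("pics/side0.png");d=cv2.absdiff(S,np.ascontiguousarray(im)).max(2)
print("diff px at formers 2,3:",(d[190:265,318:360]>40).sum())
E
```

```text
t: 22.68
tool_pos: [0.5205, 0.0135, 0.103]
tool_rot: [0.055, -3.141, -0.003]
contact_force: [0.1, 0.9, -0.8]
opening: 0.0856
t: 23.35
tool_pos: [0.4508, 0.0106, 0.2754]
tool_rot: [-0.055, 3.138, 0.001]
contact_force: [0.4, -0.2, -0.3]
opening: 0.0853
t: 23.77
tool_pos: [0.3506, 0.007, 0.2755]
tool_rot: [-0.055, 3.135, 0.001]
contact_force: [0.2, 0.2, -0.5]
opening: 0.0855
diff px at formers 2,3: 146
```

View pics/end.png

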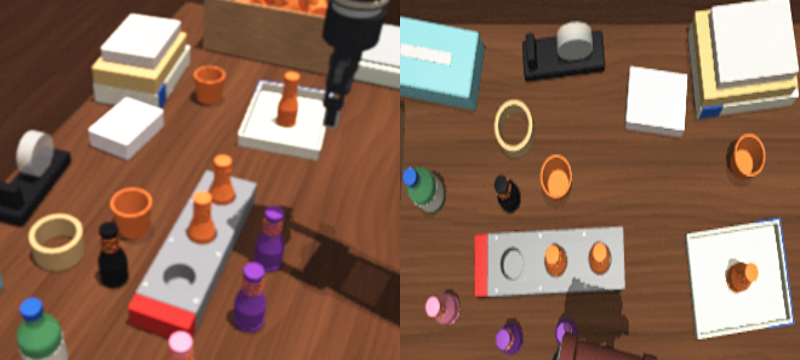

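Former 1 stands upright in the tray at top panel (742,275). Formers 2 and 3 are in their sockets at (555,258) and (600,257), and the bystanders are where they were. One numeric check of their seated height before handing in.

```bash
python3 - <<'E'
from h import *
f=lambda I:[tuple(cv2.boundingRect(m[:,a:b].copy())) for m in [cv2.inRange(cv2.cvtColor(I,cv2.COLOR_BGR2HSV)[190:265],(6,170,90),(16,255,255))] for a,b in((318,341),(341,360))]
print(f(cv2.imread("pics/side0.png")),f(np.ascontiguousarray(get_image("side")[:,:,::-1])))
S=calibration("side")
for p in((.5155,.1115),(.519,.0116)):print([proj(S,np.array([*p,z])).round(1).tolist() for z in(.129,.134)])
E
```

```text
[(0, 8, 23, 67), (0, 5, 14, 38)] [(3, 8, 20, 64), (0, 5, 14, 38)]
[[331.6, 226.7], [331.6, 225.0]]
[[346.8, 198.9], [346.9, 197.2]]
```

```bash
python3 -c "
from station import *
print(finish_job(), get_obs()['t'])"
```

```text
the job is handed in; nothing more can be done
the job is handed in; nothing more can be done
```

I checked the three formers in order from the red end. Former 1 was the unclipped one and now stands upright in the tray. The job was handed in at about 24 s, with the arm clear of everything.

- **Former 1:** it rose on about 2 N, nothing more than its weight. I placed it near the middle of the tray.
- **Formers 2 and 3:** each held a straight pull of about 15–16 N for roughly 1.3–1.5 s. I then let them down to the height where I had gripped them and pressed lightly (about 4.5 N) to seat them before releasing. A sideways force of up to about 6 N built up during these pulls.

**Last checks:**
- The final side and top pictures show former 1 upright in the tray, formers 2 and 3 in their sockets, and nothing else visibly moved.
- Former 3's outline in the side view is the same as at the start.
- For former 2 the same comparison proved nothing, because its crop also took in former 3. That it is home rests on the gripper height and on a wrist picture taken after its tug.
- A picture comparison around formers 2 and 3 also showed 146 changed pixels. I put that down to shadow and did not look further.

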